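# Slide a spacer along the rail into the corner pocket

## Task

Two steel spacers lie on the setup plate: with closed fingertips, push the larger one straight across the plate until it rests against the long rail, then slide it along, keeping it against the rail all the way, until it is fully home in the corner pocket, touching both the rail and the end stop. It must stay flat on the plate, never lifted or tipped, and the smaller spacer and the socket standing on the plate are to be left where they are.

Things in the scene. Friction and masses are not known exactly. Their poses are not given: they have to be found in the camera images.
- fixture: Setup plate fixed to the bench: dark steel, 180 (x) by 340 (y) by 12 mm thick. Origin at the centre of its underside, z up; place and yaw vary. Aluminium bars 18 mm high stand on it (tops 30 mm over the bench). The rail, 15 mm thick, runs along y from -150 to +150 mm; its inner face, at x = +60 mm, looks to -x. At its +y end is the corner pocket (see corner).
- corner (a point): Inner corner of the pocket on the plate's top: x = 60, y = 135, z = 12 mm in the plate's frame, whose axes it shares. The end stop's inner face, at y = 135 mm, looks to -y and runs from the rail to x = 0. From its free end a lip runs back parallel to the rail: x 0 to 14 mm, y 111 to 135 mm. The pocket, between rail and lip, is 46 mm wide, open to -y and above.
- home (a point): Where the centre of the larger spacer lies when fully home: x = 40, y = 115, z = 20 mm in the plate's frame, whose axes it shares.
- spacer_center (a point): Centre (half-way up) of the larger spacer: a loose plain steel disc 40 mm in diameter and 16 mm thick with a 12 mm hole in its middle, lying flat on the plate, about 0.1 to 0.2 kg; it slides easily on the smooth, slightly oily plate and rail. It starts away from the rail, in the half of the plate farther from the pocket, and may be on either side (along y) of the smaller spacer.
- small_spacer_center (a point): Centre of the smaller spacer, to be left alone: a loose steel disc 26 mm in diameter and 16 mm thick with an 8 mm hole, lying flat on the plate.
- socket_mid (a point): Centre (half-way up) of a deep socket, to be left alone: a steel cylinder 24 mm in diameter, 45 mm tall, standing on the plate on the -x side of the pocket.

How it is judged:
On the way:
1. the larger spacer is against the rail, still well short of the pocket (x of spacer_center in the frame of fixture above 0.037 m and y of spacer_center in the frame of fixture below 0.03 m), for 0.1 s.
At the end, for the whole second after the job is handed in: The larger spacer lies flat and at rest on the plate in the corner pocket, within 3 mm of touching the rail and within 3 mm of touching the end stop (x of spacer_center in the frame of fixture between 0.037 and 0.043 m and y of spacer_center in the frame of fixture between 0.112 and 0.118 m and z of spacer_center in the frame of fixture between 0.016 and 0.024 m and angle between spacer_center's own z axis and vertical below 0.1 rad and linear speed of spacer below 0.01 m/s).
It fails at once if the larger spacer is lifted more than 5 mm off the plate (z of spacer_center in the frame of fixture above 0.025 m).
It fails at once if the larger spacer is tipped by more than 0.3 rad (angle between spacer_center's own z axis and vertical above 0.3 rad).
It fails at once if the larger spacer is more than 7 mm away from the rail in the last 85 mm of the way to its home (y of spacer_center in the frame of fixture above 0.03 m and x of spacer_center in the frame of fixture below 0.033 m).
It fails at once if the smaller spacer or the socket is moved more than 10 mm (distance of any of small_spacer_center, socket_mid from where it was at the start of the episode above 0.01 m).
It also fails if it takes over 48 s, if anything falls off the work surface, if the arm or the gripper's body presses on something with over 40 N, if the wrist force passes 120 N, or if a joint passes its speed limit or range.

## Robot

A 6-joint arm with a two-finger parallel gripper is mounted at the origin on the work surface. World frame = base frame: x ahead of the robot, y to its left, z up, the work surface at z = 0. Lengths are in m, angles in rad, forces in N, time in s.
With the tool pointing down it reaches from about 0.225 to 0.875 m from the base axis. Payload 3.4 kg.
Tool frame: the origin (TCP) lies at the very end of the fingers, on their centre line; the grasp point (between the pads) lies 19 mm behind it; z points along the fingers, y is the line along which they close (so a half turn about z gives the same grasp; the last joint's range is limited). The gripper opens to 85 mm and grips with 20 to 120 N. Pads are 22 mm wide; open, the fingers measure 114 mm over their backs; the gripper's body (76 mm by 85 mm) begins 54 mm behind the grasp point. The pads swing forward as they close: fully open they stand 13 mm farther back than shut.
Start: joints at [1.109, 0.276, 1.505, -0, 1.361, -0.121], TCP at [0.192, 0.542, 0.231] pointing down, gripper open.
Joint ranges: [-2.89, 2.89], [-0.75, 2.08], [0.22, 2.7], [-1.18, 4.32], [0.11, 2.71], [-2.7, 2.7]. Speed limits (rad/s): [2.57, 2.57, 3.14, 3.14, 3.14, 3.14].

## Interface

Orientations are given as a unit quaternion [w, x, y, z].
In Python, from rig import get_state, optics, sign_off gives the robot as it stands.
- The arm moves only by the tool send_rows, never from a script. Its argument "increments" is a list of rows, each an object with "gripper": the gripper's target within -1 to 1 (shut at 1, half-way at 0, fully open at -1); "linear": the shift along the world's x, y, z in m, a list of three; "delta_rot": the turn, a rotation vector about the world's x, y, z in rad, a list of three. In form: [{"gripper": gripper, "linear": [dx, dy, dz], "delta_rot": [rx, ry, rz]}, ...]. A call has 1 to 8 rows; each row is the pose to reach, as a shift and turn from the pose commanded when the call began; what a row does not reach only later rows make up. A row lasts 1/10 s, in which the tool goes at most 50 mm and 8.59 degrees, less where a joint would pass 70% of its speed; a pose out of reach is approached as far as the arm can. A call with a gripper value outside its range is refused whole. The fingers move at their own pace and stop on an object; "newtons" is the grip in N (left out, the last holds). Time passes only in rows, so rows that repeat a pose let the fingers close. It gives the time, the measured TCP pose, the force, the opening and the grip force at its end, in the units of the state.
- get_state(): the state, without advancing time (a new reading comes with each control period).
- optics.get_image(name): name is "scene" or "top" or "wrist"; returns a dict with "pixels" (400x640x3 uint8, blue, green, red), "K" (3x3 intrinsics, pixels), "rvec" (rotation vector, rad) and "tvec" (3), from world to camera coordinates, as OpenCV has them; the wrist camera has in their place "T_tool_cam" (4x4, takes a point from camera to tool coordinates, whose origin is the TCP and whose axes are the flange's). Camera axes: x right, y down, z forward; pixel columns grow to the right and rows downward; lengths in m; the calibration is good to about 2 mm. The wrist camera is an equidistant fisheye: a pixel r from the principal point sees the ray r / f radians off the axis. A picture is of the moment at which its call begins: read the wrist's pose just before it. There is no depth.
- sign_off(): hands the job in; it is judged then, once.
The state is a dict: "clock": time; "qpos": joint angles; "qd": joint speeds; "effort": joint torques, N m; "position": TCP position; "ee_rot": TCP orientation; "contact_force": force on the tool from outside, world axes, zero at the start; "moment": the same for the moment, N m; "width": finger opening in m; "gripper_force": force on a finger pad.
Only numpy, scipy, OpenCV 4.12 (cv2) and the standard library are available. Lean on these libraries where they do the work, as an engineer would, in place of code of your own. Each camera call takes 0.05 s, during which the arm holds its last target. There are 200 camera calls.

## Working session

There is one attempt and no reset: what is moved stays moved. The work goes in short steps, Python scripts to look and compute and a tool call to move; the robot and the scene stay as the last step left them, time stands still between calls to the robot, and variables do not carry over. Pictures are saved under pics/ and viewed, at most 10 in all, crops included, and the job is handed in when it is done.

Besides the shell and the picture viewer there is one more tool, called after "Request:" in YAML: its name, and indented under it one key for each argument. send_rows: Moves the arm, as the interface text tells. Its arguments: {"type":"object","properties":{"increments":{"type":"array"},"newtons":{"type":"number"}},"required":["increments"]}

```bash
mkdir -p pics; python3 - <<'E'
from rig import get_state, optics
import cv2, pickle
s=get_state(); print(s['clock'],s['position'],s['ee_rot'],s['width'])
d={}
for n in("top","scene"):
    d[n]=optics.get_image(n); cv2.imwrite(f"pics/{n}0.png",d[n]["pixels"])
pickle.dump(d,open("im0.pkl","wb"))
for n in d: print(d[n]["K"],d[n]["rvec"],d[n]["tvec"])
E
```

```text
0.0 [0.19192745 0.54142918 0.23042138] [-2.69866072e-04  1.69556357e-01  9.85520030e-01 -9.15673717e-04] 0.08558918737673617
[[479.59772796   0.         311.28639901]
 [  0.         479.59772796 201.5275058 ]
 [  0.           0.           1.        ]] [ 2.14749506 -2.13699234  0.14653631] [0.0342098  0.60074759 0.63994697]
[[398.50230263   0.         320.30745241]
 [  0.         398.50230263 203.22293833]
 [  0.           0.           1.        ]] [ 2.13005247  1.30312096 -0.45846083] [-0.28671047 -0.34056086  1.01387139]
```

View pics/top0.png

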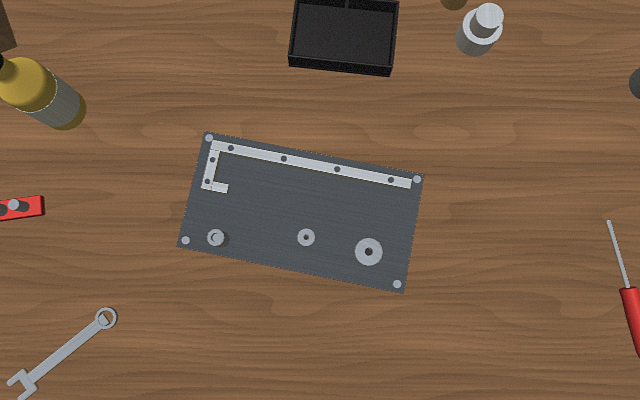

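View pics/scene0.png

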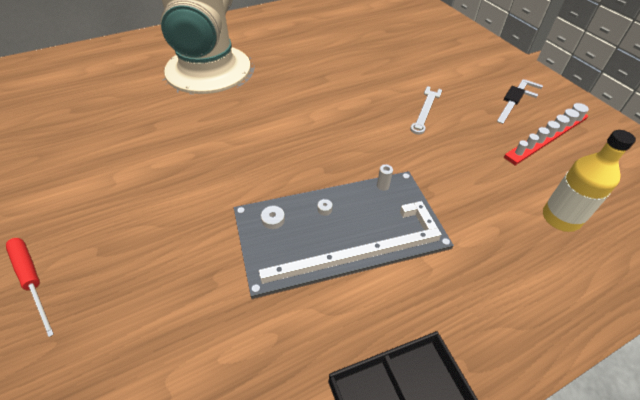

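Top view: plate corners are at about (207,132), (424,175), (404,293) and (178,247). The rail runs along the upper edge and the pocket is at the left, around (212,150). The large spacer is at (369,252), the small one at (306,237) and the socket at (215,238). The scene view agrees.

```bash
cat > h.py <<'E'
import cv2, numpy as np, pickle
def ray(im,uv,z):
    R=cv2.Rodrigues(np.array(im["rvec"]))[0]; t=np.array(im["tvec"]).ravel(); C=-R.T@t
    uv=np.atleast_2d(uv).astype(float)
    d=(R.T@np.linalg.inv(im["K"])@np.c_[uv,np.ones(len(uv))].T).T
    return C+d*((z-C[2])/d[:,2])[:,None]
def proj(im,P): return cv2.projectPoints(np.array(P,float),np.array(im["rvec"]),np.array(im["tvec"]),im["K"],None)[0][:,0]
def blob(im,seed,th=120):
    g=im["pixels"]; m=((g.min(2)>th)).astype(np.uint8)
    n,l,s,c=cv2.connectedComponentsWithStats(m)
    k=min(range(1,n),key=lambda i:np.hypot(*(c[i]-seed))+(1e3 if s[i,4]<40 else 0)); return l==k
def disc(im,seed,z=.028,th=120):
    c=max(cv2.findContours(blob(im,seed,th).astype(np.uint8),0,1)[0],key=len)[:,0]
    w=ray(im,c,z)[:,:2].astype(np.float32)
    (x,y),r=cv2.minEnclosingCircle(w*1000); e=cv2.fitEllipse(w*1000) 
    return np.array(e[0])/1000,e[1],2*r
E
python3 - <<'E'
from h import *
d=pickle.load(open("im0.pkl","rb"))
for n,poly in(("top",[(195,120),(436,168),(412,305),(165,255)]),("scene",[(225,203),(412,165),(462,245),(245,305)])):
    im=d[n]; px=im["pixels"].astype(int); sat=px.max(2)-px.min(2)
    roi=np.zeros(sat.shape,np.uint8); cv2.fillConvexPoly(roi,np.array(poly),1)
    m=((sat<28)&(roi>0)).astype(np.uint8); m=cv2.morphologyEx(m,cv2.MORPH_OPEN,np.ones((5,5)))
    c=max(cv2.findContours(m,0,1)[0],key=cv2.contourArea)[:,0]
    w=ray(im,c,.012)[:,:2].astype(np.float32)
    r=cv2.minAreaRect(w*1000); print(n,r, cv2.boxPoints(r).round(1).tolist())
seeds={"top":[(369,252),(306,237)],"scene":[(272,216),(325,206)]}
for n in d:
    for s in seeds[n]: print(n,disc(d[n],s), d[n]["pixels"][s[1]-5,s[0]-7])
im=d["top"]
for th in(150,180):
    b=blob(im,(290,160),th); c=max(cv2.findContours(b.astype(np.uint8),0,1)[0],key=len)[:,0]
    print(cv2.minAreaRect((ray(im,c,.03)[:,:2]*1000).astype(np.float32)))
print(ray(im,[(215,238)],.057))
E
```

```text
top ((592.7189331054688, 52.541107177734375), (340.031982421875, 180.046142578125), 78.73358917236328) [[471.20001220703125, -96.5999984741211], [647.7999877929688, -131.8000030517578], [714.2000122070312, 201.6999969482422], [537.5999755859375, 236.89999389648438]]
scene ((587.3782348632812, 54.04669189453125), (339.0076599121094, 197.98980712890625), 78.83316040039062) [[457.3999938964844, -93.0999984741211], [651.7000122070312, -131.39999389648438], [717.2999877929688, 201.1999969482422], [523.0999755859375, 239.5]]
top (array([ 0.53108704, -0.04491381]), (37.894142150878906, 38.42012405395508), 39.538108825683594) [168 162 157]
top (array([0.55134949, 0.04508779]), (23.64280128479004, 24.123075485229492), 25.233327865600586) [171 173 166]
scene (array([ 0.53323865, -0.04456101]), (39.636085510253906, 51.23984909057617), 53.52546310424805) [238 233 229]
scene (array([0.55287958, 0.04523837]), (25.78964614868164, 37.07172775268555), 39.496726989746094) [156 153 149]
((630.9733276367188, 51.69329071044922), (310.7308654785156, 80.2070083618164), 77.54108428955078)
((630.0631713867188, 45.018096923828125), (299.1307373046875, 73.72588348388672), 78.99958038330078)
[[0.54703097 0.17008183 0.057     ]]
```

Request:
send_rows:
  increments:
    - {"gripper": 1,"linear": [0.022,-0.0425,0],"delta_rot": [0,0,0.02]}
    - {"gripper": 1,"linear": [0.044,-0.085,0],"delta_rot": [0,0,0.04]}
    - {"gripper": 1,"linear": [0.066,-0.1275,0],"delta_rot": [0,0,0.06]}
    - {"gripper": 1,"linear": [0.088,-0.17,0],"delta_rot": [0,0,0.08]}
    - {"gripper": 1,"linear": [0.11,-0.2125,0],"delta_rot": [0,0,0.1]}
    - {"gripper": 1,"linear": [0.132,-0.255,0],"delta_rot": [0,0,0.12]}
    - {"gripper": 1,"linear": [0.154,-0.2975,0],"delta_rot": [0,0,0.1436]}
    - {"gripper": 1,"linear": [0.176,-0.34,0],"delta_rot": [0,0,0.1436]}

```text
clock: 0.9
position: [0.3684, 0.2002, 0.2312]
ee_rot: [0.0, 0.098, 0.995, 0.0]
contact_force: [0.2, -0.1, 0.8]
width: -0.0002
gripper_force: 0.0
```

Request:
send_rows:
  increments:
    - {"gripper": 1,"linear": [0.0205,-0.04,-0.015],"delta_rot": [0,0,0]}
    - {"gripper": 1,"linear": [0.041,-0.08,-0.03],"delta_rot": [0,0,0]}
    - {"gripper": 1,"linear": [0.0615,-0.12,-0.045],"delta_rot": [0,0,0]}
    - {"gripper": 1,"linear": [0.082,-0.16,-0.06],"delta_rot": [0,0,0]}
    - {"gripper": 1,"linear": [0.1025,-0.2,-0.075],"delta_rot": [0,0,0]}
    - {"gripper": 1,"linear": [0.1235,-0.238,-0.1],"delta_rot": [0,0,0]}
    - {"gripper": 1,"linear": [0.1235,-0.238,-0.13],"delta_rot": [0,0,0]}
    - {"gripper": 1,"linear": [0.1235,-0.238,-0.15],"delta_rot": [0,0,0]}

```text
clock: 1.7
position: [0.4911, -0.0374, 0.0791]
ee_rot: [-0.001, 0.1, 0.995, 0.0]
contact_force: [0.4, 0.6, 0.1]
width: 0.0002
gripper_force: 0.0
```

```bash
python3 - <<'E'
from rig import get_state, optics
from h import *
s=get_state(); print(s['clock'],s['position'],s['ee_rot'],s['width'],s['contact_force'])
a=optics.get_image("top"); b=optics.get_image("scene")
pickle.dump(dict(top=a,scene=b),open("im1.pkl","wb"))
p=np.hstack([cv2.resize(a["pixels"][110:310,280:450],None,fx=2,fy=2),cv2.resize(b["pixels"][100:300,200:400],None,fx=2,fy=2)])
cv2.imwrite("pics/c1.png",p)
E
```

```text
1.7 [ 0.49111727 -0.03742592  0.07912434] [-1.41946068e-03  9.99196106e-02  9.94994480e-01  2.01337392e-04] 0.00024786243093254844 [0.37116473 0.55011444 0.14288557]
```

View pics/c1.png

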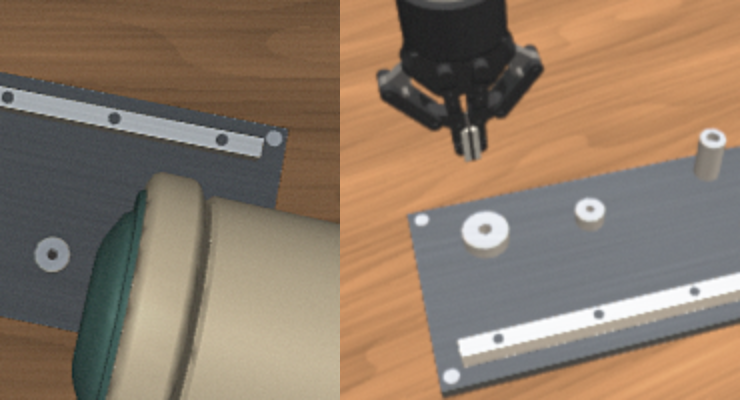

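The wrist is closed above the plate's -x edge, beside the large spacer, and clear of it. Next I descend and start the push.

Request:
send_rows:
  increments:
    - {"gripper": 1,"linear": [0,0,-0.03],"delta_rot": [0,0,0]}
    - {"gripper": 1,"linear": [0,0,-0.05],"delta_rot": [0,0,0]}
    - {"gripper": 1,"linear": [0,0,-0.061],"delta_rot": [0,0,0]}
    - {"gripper": 1,"linear": [0,0,-0.061],"delta_rot": [0,0,0]}

```text
clock: 2.2
position: [0.4912, -0.0357, 0.0199]
ee_rot: [-0.001, 0.098, 0.995, 0.0]
contact_force: [-1.2, 0.7, 0.3]
width: 0.0002
gripper_force: 0.0
```

Request:
send_rows:
  increments:
    - {"gripper": 1,"linear": [0.0049,-0.001,0],"delta_rot": [0,0,0]}
    - {"gripper": 1,"linear": [0.0098,-0.002,0],"delta_rot": [0,0,0]}
    - {"gripper": 1,"linear": [0.0147,-0.0029,0],"delta_rot": [0,0,0]}
    - {"gripper": 1,"linear": [0.0196,-0.0039,0],"delta_rot": [0,0,0]}
    - {"gripper": 1,"linear": [0.0245,-0.0049,0],"delta_rot": [0,0,0]}
    - {"gripper": 1,"linear": [0.0294,-0.0059,0],"delta_rot": [0,0,0]}
    - {"gripper": 1,"linear": [0.0343,-0.0068,0],"delta_rot": [0,0,0]}
    - {"gripper": 1,"linear": [0.0392,-0.0078,0],"delta_rot": [0,0,0]}

```text
clock: 3.0
position: [0.5313, -0.0439, 0.0203]
ee_rot: [-0.0, 0.098, 0.995, 0.0]
contact_force: [-0.2, -0.4, 1.2]
width: 0.0001
gripper_force: 0.2
```

```bash
python3 - <<'E'
from rig import get_state, optics
from h import *
s=get_state(); print(s['clock'],s['position'],s['contact_force'])
b=optics.get_image("scene")
pickle.dump(dict(scene=b),open("im2.pkl","wb"))
cv2.imwrite("pics/c2.png",cv2.resize(b["pixels"][130:310,210:450],None,fx=3,fy=3))
E
```

```text
3.0 [ 0.53128607 -0.04393145  0.020273  ] [-0.24937964 -0.36221483  1.1738833 ]
```

View pics/c2.png

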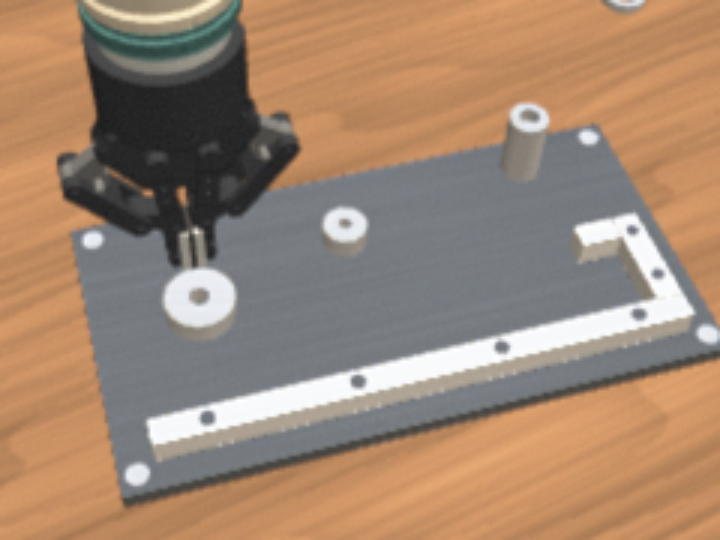

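The fingertips are against the spacer at crop (200,270) and it moves straight toward the rail. I continue the push.

Request:
send_rows:
  increments:
    - {"gripper": 1,"linear": [0.0049,-0.001,-0.001],"delta_rot": [0,0,0]}
    - {"gripper": 1,"linear": [0.0098,-0.002,-0.002],"delta_rot": [0,0,0]}
    - {"gripper": 1,"linear": [0.0147,-0.0029,-0.002],"delta_rot": [0,0,0]}
    - {"gripper": 1,"linear": [0.0196,-0.0039,-0.002],"delta_rot": [0,0,0]}
    - {"gripper": 1,"linear": [0.0245,-0.0049,-0.002],"delta_rot": [0,0,0]}
    - {"gripper": 1,"linear": [0.0294,-0.0059,-0.002],"delta_rot": [0,0,0]}
    - {"gripper": 1,"linear": [0.0343,-0.0068,-0.002],"delta_rot": [0,0,0]}
    - {"gripper": 1,"linear": [0.0392,-0.0078,-0.002],"delta_rot": [0,0,0]}

```text
clock: 3.85
position: [0.5705, -0.0517, 0.0183]
ee_rot: [0.0, 0.098, 0.995, 0.0]
contact_force: [0.6, -0.2, -0.4]
width: -0.0003
gripper_force: 0.2
```

```bash
cat >> h.py <<'E'
C0=np.array([.5927,.0525]); a=np.radians(-11.27); E2=np.array([[np.cos(a),np.sin(a)],[-np.sin(a),np.cos(a)]])
def toplate(p): return E2@(np.array(p)[:2]-C0)
def toworld(p): return C0+E2.T@np.array(p)
def model(c,z0=.012,z1=.028,r=.02):
    t=np.linspace(0,2*np.pi,40,endpoint=False); o=np.c_[c[0]+r*np.cos(t),c[1]+r*np.sin(t)]
    return np.r_[np.c_[o,np.full(40,z0)],np.c_[o,np.full(40,z1)]]
def hole(im,guess):  # dark hole centroid, near plate guess (m)
    u=proj(im,[[*toworld(guess),.028]])[0]; g=im["pixels"].min(2)
    x,y=np.round(u).astype(int); k=cv2.resize(g[y-9:y+10,x-12:x+13],None,fx=8,fy=8,interpolation=cv2.INTER_CUBIC)
    m=(k<135).astype(np.uint8); n,l,s,c=cv2.connectedComponentsWithStats(m)
    H,W=m.shape
    r=[]
    for i in range(1,n):
        X,Y,w,h,A=s[i]
        if X>0 and Y>0 and X+w<W and Y+h<H and A>300: r.append((c[i]+.5)/8-.5+[x-12,y-9])
    return [toplate(ray(im,q,.028)[0]) for q in r]
E
python3 - <<'E'
from h import *
from rig import get_state, optics
s=get_state(); print(s['clock'],toplate(s['position']),s['position'][2],s['contact_force'])
b=optics.get_image("scene"); pickle.dump(dict(scene=b),open("im3.pkl","wb"))
i0=pickle.load(open("im0.pkl","rb"))["scene"];i2=pickle.load(open("im2.pkl","rb"))["scene"]
print(hole(i0,(-.0414,-.1075)),hole(i2,(-.01,-.1075)),hole(b,(.029,-.1075)))
cv2.imwrite("pics/c3.png",cv2.resize(b["pixels"][130:310,210:450],None,fx=3,fy=3))
E
```

```text
3.85 [-0.00138046 -0.10653521] 0.018324554757195837 [ 0.61869209 -0.17410626 -0.38003815]
[array([-0.04278133, -0.10701952])] [array([-0.01151194, -0.10694515])] [array([ 0.02884658, -0.10695153])]
```

View pics/c3.png

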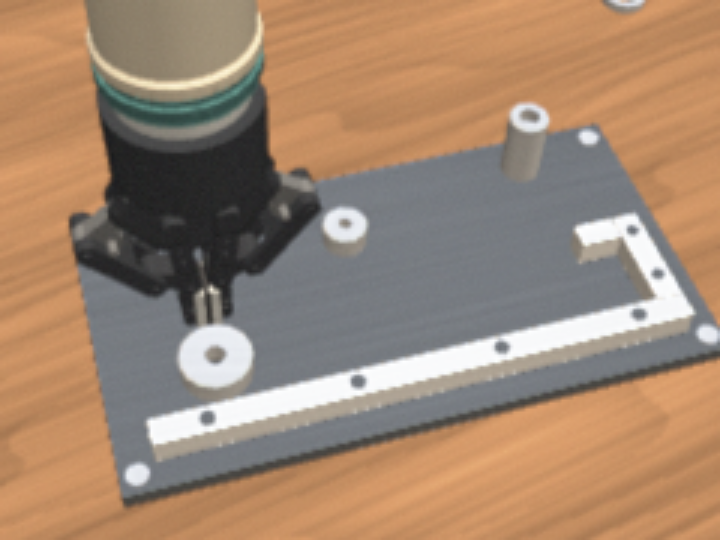

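Spacer is at plate x ≈ 29 mm and still at y ≈ -107 mm, about 11 mm short of the rail. I finish the push slowly.

Request:
send_rows:
  increments:
    - {"gripper": 1,"linear": [0.002,-0.0004,0],"delta_rot": [0,0,0]}
    - {"gripper": 1,"linear": [0.0039,-0.0008,0],"delta_rot": [0,0,0]}
    - {"gripper": 1,"linear": [0.0059,-0.0012,0],"delta_rot": [0,0,0]}
    - {"gripper": 1,"linear": [0.0078,-0.0016,0],"delta_rot": [0,0,0]}
    - {"gripper": 1,"linear": [0.0093,-0.0019,0],"delta_rot": [0,0,0]}
    - {"gripper": 1,"linear": [0.0103,-0.0021,0],"delta_rot": [0,0,0]}
    - {"gripper": 1,"linear": [0.0113,-0.0023,0],"delta_rot": [0,0,0]}
    - {"gripper": 1,"linear": [0.0113,-0.0023,0],"delta_rot": [0,0,0]}

```text
clock: 4.7
position: [0.5808, -0.0538, 0.0182]
ee_rot: [-0.001, 0.098, 0.995, 0.0]
contact_force: [-2.3, 0.2, 1.2]
width: -0.0003
gripper_force: 0.9
```

```bash
python3 - <<'E'
from h import *
from rig import get_state, optics
s=get_state(); print(s['clock'],toplate(s['position']),s['position'][2],s['contact_force'])
b=optics.get_image("scene"); print(hole(b,(.04,-.1075)))
E
```

```text
4.7 [ 0.00909416 -0.10658816] 0.018209006588109655 [-2.28154048  0.22987924  1.2361562 ]
[array([ 0.03928714, -0.10711958])]
```

Request:
send_rows:
  increments:
    - {"gripper": 1,"linear": [0.001,-0.0002,0],"delta_rot": [0,0,0]}
    - {"gripper": 1,"linear": [0.002,-0.0004,0],"delta_rot": [0,0,0]}
    - {"gripper": 1,"linear": [0.002,-0.0004,0],"delta_rot": [0,0,0]}

```text
clock: 5.05
position: [0.5809, -0.0539, 0.0179]
ee_rot: [-0.003, 0.098, 0.995, 0.0]
contact_force: [-6.2, 0.7, 2.3]
width: 0.0
gripper_force: 2.9
```

```bash
python3 - <<'E'
from h import *
from rig import get_state, optics
s=get_state(); print(s['clock'],toplate(s['position']),s['position'][2],s['contact_force'])
b=optics.get_image("scene"); print(hole(b,(.04,-.1075)))
for p in [(.002,-.107),(.002,-.151),(.037,-.151),(.037,.085)]: print(p,toworld(p))
E
```

```text
5.05 [ 0.00924903 -0.1066196 ] 0.017890913527031017 [-6.15769599  0.72489523  2.30321518]
[array([ 0.0393969 , -0.10706794])]
(0.002, -0.107) [ 0.57375014 -0.0528276 ]
(0.002, -0.151) [ 0.5651511  -0.09597915]
(0.037, -0.151) [ 0.5994762  -0.10281929]
(0.037, 0.085) [0.64559831 0.12862995]
```

The spacer is seated against the rail (6 N contact). I back off and go round behind it with a slight yaw, so the push biases it toward the rail.

Request:
send_rows:
  increments:
    - {"gripper": 1,"linear": [-0.0114,0.0023,0],"delta_rot": [0,0,0]}
    - {"gripper": 1,"linear": [-0.0159,-0.02,0],"delta_rot": [0,0,0]}
    - {"gripper": 1,"linear": [-0.0204,-0.0428,0],"delta_rot": [0,0,-0.04]}
    - {"gripper": 1,"linear": [-0.0204,-0.0428,0],"delta_rot": [0,0,-0.087]}
    - {"gripper": 1,"linear": [-0.0027,-0.0463,0],"delta_rot": [0,0,-0.087]}
    - {"gripper": 1,"linear": [0.0149,-0.0498,0],"delta_rot": [0,0,-0.087]}
    - {"gripper": 1,"linear": [0.0149,-0.0498,0],"delta_rot": [0,0,-0.087]}

```text
clock: 5.8
position: [0.6017, -0.1053, 0.019]
ee_rot: [0.003, 0.142, 0.99, -0.0]
contact_force: [-1.3, 0.2, 0.5]
width: -0.0001
gripper_force: 0.0
```

Request:
send_rows:
  increments:
    - {"gripper": 1,"linear": [0.0008,0.0039,0],"delta_rot": [0,0,0]}
    - {"gripper": 1,"linear": [0.0016,0.0078,0],"delta_rot": [0,0,0]}
    - {"gripper": 1,"linear": [0.0023,0.0118,0],"delta_rot": [0,0,0]}
    - {"gripper": 1,"linear": [0.0031,0.0157,0],"delta_rot": [0,0,0]}
    - {"gripper": 1,"linear": [0.0039,0.0196,0],"delta_rot": [0,0,0]}
    - {"gripper": 1,"linear": [0.0047,0.0235,0],"delta_rot": [0,0,0]}
    - {"gripper": 1,"linear": [0.0055,0.0275,0],"delta_rot": [0,0,0]}
    - {"gripper": 1,"linear": [0.0062,0.0314,0],"delta_rot": [0,0,0]}

```text
clock: 6.6
position: [0.6046, -0.0724, 0.0184]
ee_rot: [0.0, 0.142, 0.99, 0.0]
contact_force: [-0.6, -0.5, -0.1]
width: -0.0
gripper_force: 0.2
```

```bash
python3 - <<'E'
from h import *
from rig import get_state, optics
s=get_state(); print(s['clock'],toplate(s['position']),s['position'][2],s['contact_force'])
b=optics.get_image("scene"); print(hole(b,(.04,-.087)))
cv2.imwrite("pics/c4.png",cv2.resize(b["pixels"][130:310,210:450],None,fx=3,fy=3))
E
```

```text
6.6 [ 0.03607634 -0.12017825] 0.01835566165671705 [-0.57897573 -0.53200209 -0.14430112]
[array([ 0.0391446 , -0.08643116])]
```

View pics/c4.png

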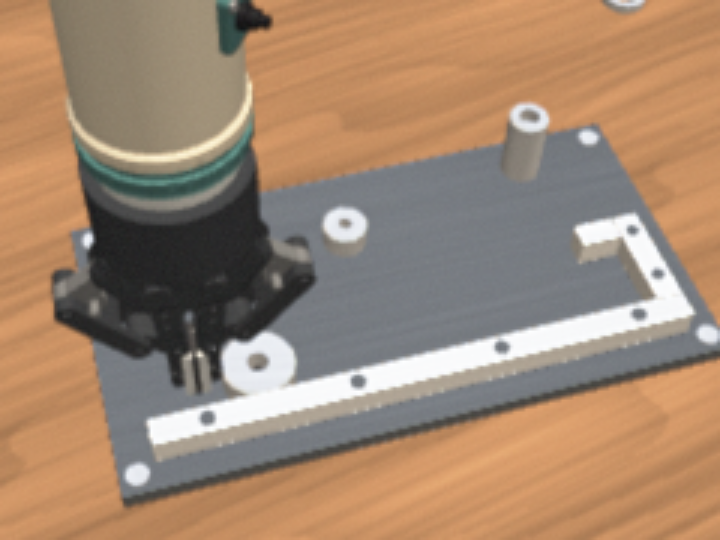

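The spacer, at crop (258,362), is moving along the rail ahead of the fingertips, at plate (39, -86) mm. I continue along the rail.

Request:
send_rows:
  increments:
    - {"gripper": 1,"linear": [0.001,0.0049,0],"delta_rot": [0,0,0]}
    - {"gripper": 1,"linear": [0.002,0.0098,0],"delta_rot": [0,0,0]}
    - {"gripper": 1,"linear": [0.0029,0.0147,0],"delta_rot": [0,0,0]}
    - {"gripper": 1,"linear": [0.0039,0.0196,0],"delta_rot": [0,0,0]}
    - {"gripper": 1,"linear": [0.0049,0.0245,0],"delta_rot": [0,0,0]}
    - {"gripper": 1,"linear": [0.0059,0.0294,0],"delta_rot": [0,0,0]}
    - {"gripper": 1,"linear": [0.0068,0.0343,0],"delta_rot": [0,0,0]}
    - {"gripper": 1,"linear": [0.0078,0.0392,0],"delta_rot": [0,0,0]}

```text
clock: 7.45
position: [0.6124, -0.0331, 0.0183]
ee_rot: [-0.0, 0.142, 0.99, 0.0]
contact_force: [-0.8, -0.6, 0.6]
width: -0.0
gripper_force: 0.2
```

Request:
send_rows:
  increments:
    - {"gripper": 1,"linear": [0.001,0.0049,0],"delta_rot": [0,0,0]}
    - {"gripper": 1,"linear": [0.002,0.0098,0],"delta_rot": [0,0,0]}
    - {"gripper": 1,"linear": [0.0029,0.0147,0],"delta_rot": [0,0,0]}
    - {"gripper": 1,"linear": [0.0039,0.0196,0],"delta_rot": [0,0,0]}
    - {"gripper": 1,"linear": [0.0049,0.0245,0],"delta_rot": [0,0,0]}
    - {"gripper": 1,"linear": [0.0059,0.0294,0],"delta_rot": [0,0,0]}
    - {"gripper": 1,"linear": [0.0068,0.0343,0],"delta_rot": [0,0,0]}
    - {"gripper": 1,"linear": [0.0078,0.0392,0],"delta_rot": [0,0,0]}

```text
clock: 8.25
position: [0.6202, 0.0061, 0.0183]
ee_rot: [-0.0, 0.142, 0.99, 0.0]
contact_force: [-0.0, -0.5, 0.1]
width: 0.0003
gripper_force: 0.2
```

```bash
python3 - <<'E'
from h import *
from rig import get_state, optics
s=get_state(); p=toplate(s['position']); print(s['clock'],p,s['position'][2],s['contact_force'])
b=optics.get_image("scene"); print(hole(b,(.04,p[1]+.034)))
E
```

```text
8.25 [ 0.03599697 -0.04016438] 0.018335118792474642 [-0.04931686 -0.52683752  0.06917531]
[array([ 0.03909883, -0.00616044])]
```

Request:
send_rows:
  increments:
    - {"gripper": 1,"linear": [0.001,0.0049,0],"delta_rot": [0,0,0]}
    - {"gripper": 1,"linear": [0.002,0.0098,0],"delta_rot": [0,0,0]}
    - {"gripper": 1,"linear": [0.0029,0.0147,0],"delta_rot": [0,0,0]}
    - {"gripper": 1,"linear": [0.0039,0.0196,0],"delta_rot": [0,0,0]}
    - {"gripper": 1,"linear": [0.0049,0.0245,0],"delta_rot": [0,0,0]}
    - {"gripper": 1,"linear": [0.0059,0.0294,0],"delta_rot": [0,0,0]}
    - {"gripper": 1,"linear": [0.0068,0.0343,0],"delta_rot": [0,0,0]}
    - {"gripper": 1,"linear": [0.0078,0.0392,0],"delta_rot": [0,0,0]}

```text
clock: 9.1
position: [0.628, 0.0453, 0.0183]
ee_rot: [0.0, 0.142, 0.99, 0.0]
contact_force: [-0.3, -0.8, -0.3]
width: -0.0001
gripper_force: 0.2
```

Request:
send_rows:
  increments:
    - {"gripper": 1,"linear": [0.001,0.0049,0],"delta_rot": [0,0,0]}
    - {"gripper": 1,"linear": [0.002,0.0098,0],"delta_rot": [0,0,0]}
    - {"gripper": 1,"linear": [0.0029,0.0147,0],"delta_rot": [0,0,0]}
    - {"gripper": 1,"linear": [0.0039,0.0196,0],"delta_rot": [0,0,0]}
    - {"gripper": 1,"linear": [0.0049,0.0245,0],"delta_rot": [0,0,0]}
    - {"gripper": 1,"linear": [0.0059,0.0294,0],"delta_rot": [0,0,0]}
    - {"gripper": 1,"linear": [0.0068,0.0343,0],"delta_rot": [0,0,0]}
    - {"gripper": 1,"linear": [0.0078,0.0392,0],"delta_rot": [0,0,0]}

```text
clock: 9.9
position: [0.6358, 0.0845, 0.0183]
ee_rot: [0.0, 0.142, 0.99, 0.0]
contact_force: [0.8, -0.2, 1.0]
width: 0.0003
gripper_force: 0.2
```

```bash
python3 - <<'E'
from h import *
from rig import get_state, optics
s=get_state(); p=toplate(s['position']); print(s['clock'],p,s['position'][2],s['contact_force'])
b=optics.get_image("scene"); print(hole(b,(.04,p[1]+.034)))
E
```

```text
9.9 [0.03600317 0.03977762] 0.01834203567936462 [ 0.83209734 -0.17130064  1.03694771]
[array([0.03901325, 0.07405509])]
```

Request:
send_rows:
  increments:
    - {"gripper": 1,"linear": [0.0008,0.0039,0],"delta_rot": [0,0,0]}
    - {"gripper": 1,"linear": [0.0016,0.0078,0],"delta_rot": [0,0,0]}
    - {"gripper": 1,"linear": [0.0023,0.0118,0],"delta_rot": [0,0,0]}
    - {"gripper": 1,"linear": [0.0031,0.0157,0],"delta_rot": [0,0,0]}
    - {"gripper": 1,"linear": [0.0039,0.0196,0],"delta_rot": [0,0,0]}
    - {"gripper": 1,"linear": [0.0047,0.0235,0],"delta_rot": [0,0,0]}
    - {"gripper": 1,"linear": [0.0055,0.0275,0],"delta_rot": [0,0,0]}
    - {"gripper": 1,"linear": [0.0062,0.0314,0],"delta_rot": [0,0,0]}

```text
clock: 10.75
position: [0.6419, 0.1158, 0.0183]
ee_rot: [-0.0, 0.142, 0.99, 0.0]
contact_force: [-0.1, -1.6, 0.6]
width: 0.0005
gripper_force: 0.2
```

Request:
send_rows:
  increments:
    - {"gripper": 1,"linear": [0.0004,0.002,0],"delta_rot": [0,0,0]}
    - {"gripper": 1,"linear": [0.0008,0.0039,0],"delta_rot": [0,0,0]}
    - {"gripper": 1,"linear": [0.001,0.0049,0],"delta_rot": [0,0,0]}
    - {"gripper": 1,"linear": [0.0012,0.0059,0],"delta_rot": [0,0,0]}
    - {"gripper": 1,"linear": [0.0014,0.0069,0],"delta_rot": [0,0,0]}
    - {"gripper": 1,"linear": [0.0016,0.0078,0],"delta_rot": [0,0,0]}
    - {"gripper": 1,"linear": [0.0017,0.0085,0],"delta_rot": [0,0,0]}
    - {"gripper": 1,"linear": [0.0017,0.0085,0],"delta_rot": [0,0,0]}

```text
clock: 11.55
position: [0.6436, 0.124, 0.0183]
ee_rot: [0.0, 0.142, 0.99, 0.0]
contact_force: [0.5, 1.0, -0.5]
width: -0.0
gripper_force: 0.1
```

```bash
python3 - <<'E'
from h import *
from rig import get_state, optics
s=get_state(); p=toplate(s['position']); print(s['clock'],p,s['position'][2],s['contact_force'])
b=optics.get_image("scene"); print(hole(b,(.04,p[1]+.034)))
cv2.imwrite("pics/c5.png",cv2.resize(b["pixels"][130:310,210:450],None,fx=3,fy=3))
E
```

```text
11.55 [0.03597814 0.08012581] 0.01834092901845435 [ 0.52906348  1.00349827 -0.54560637]
[array([0.03874142, 0.11440951])]
```

View pics/c5.png

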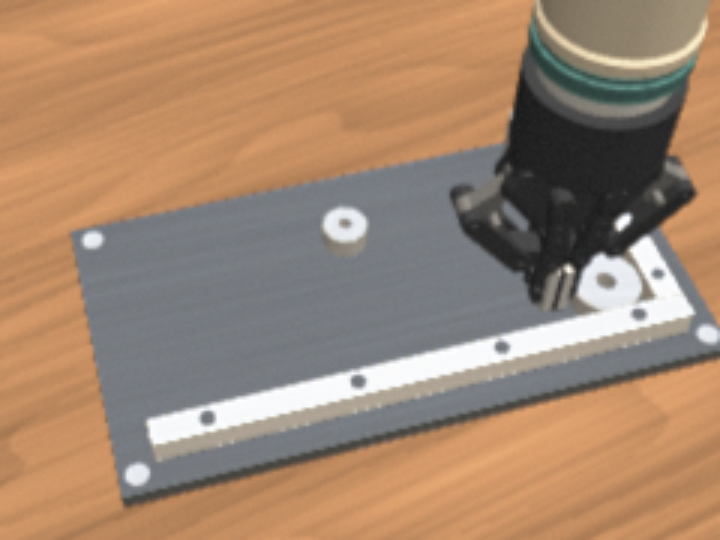

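The spacer is nearly home at crop (605,280), in the pocket, but there is no contact force yet. I push 1 to 3 mm more and watch the force.

Request:
send_rows:
  increments:
    - {"gripper": 1,"linear": [0.0001,0.0005,0],"delta_rot": [0,0,0]}
    - {"gripper": 1,"linear": [0.0002,0.001,0],"delta_rot": [0,0,0]}
    - {"gripper": 1,"linear": [0.0003,0.0015,0],"delta_rot": [0,0,0]}
    - {"gripper": 1,"linear": [0.0003,0.0015,0],"delta_rot": [0,0,0]}

```text
clock: 12.0
position: [0.6439, 0.1255, 0.0183]
ee_rot: [-0.0, 0.142, 0.99, 0.0]
contact_force: [1.4, -0.8, 0.2]
width: 0.0
gripper_force: 0.1
```

Request:
send_rows:
  increments:
    - {"gripper": 1,"linear": [0.0001,0.0005,0],"delta_rot": [0,0,0]}
    - {"gripper": 1,"linear": [0.0002,0.001,0],"delta_rot": [0,0,0]}
    - {"gripper": 1,"linear": [0.0003,0.0015,0],"delta_rot": [0,0,0]}
    - {"gripper": 1,"linear": [0.0003,0.0015,0],"delta_rot": [0,0,0]}

```text
clock: 12.4
position: [0.6439, 0.1262, 0.0182]
ee_rot: [-0.0, 0.141, 0.99, -0.001]
contact_force: [-1.1, -3.4, -0.6]
width: 0.0001
gripper_force: 1.8
```

Request:
send_rows:
  increments:
    - {"gripper": 1,"linear": [0.0001,0.0007,0],"delta_rot": [0,0,0]}
    - {"gripper": 1,"linear": [0.0002,0.0012,0],"delta_rot": [0,0,0]}
    - {"gripper": 1,"linear": [0.0002,0.0012,0],"delta_rot": [0,0,0]}

```text
clock: 12.7
position: [0.6438, 0.1265, 0.0182]
ee_rot: [-0.001, 0.141, 0.99, -0.001]
contact_force: [-2.0, -7.3, 1.4]
width: 0.0001
gripper_force: 3.3
```

Request:
send_rows:
  increments:
    - {"gripper": 1,"linear": [-0.001,-0.005,0],"delta_rot": [0,0,0]}
    - {"gripper": 1,"linear": [-0.003,-0.015,0],"delta_rot": [0,0,0]}
    - {"gripper": 1,"linear": [-0.0059,-0.0294,0],"delta_rot": [0,0,0]}
    - {"gripper": 1,"linear": [-0.0059,-0.0294,0.04],"delta_rot": [0,0,0]}
    - {"gripper": 1,"linear": [-0.0059,-0.0294,0.08],"delta_rot": [0,0,0]}
    - {"gripper": 1,"linear": [-0.0137,-0.0687,0.1],"delta_rot": [0,0,0]}
    - {"gripper": 1,"linear": [-0.0215,-0.108,0.12],"delta_rot": [0,0,0]}
    - {"gripper": 1,"linear": [-0.0215,-0.108,0.12],"delta_rot": [0,0,0]}

```text
clock: 13.5
position: [0.6239, 0.0151, 0.1419]
ee_rot: [0.003, 0.144, 0.99, -0.001]
contact_force: [-0.1, 0.6, 0.2]
width: 0.0
gripper_force: 0.0
```

```bash
python3 - <<'E'
from h import *
from rig import get_state, optics
s=get_state(); print(s['clock'],s['position'],s['contact_force'])
b=optics.get_image("scene"); print(hole(b,(.04,.115)),hole(b,(-.039,-.0154)),hole(pickle.load(open("im0.pkl","rb"))["scene"],(-.039,-.0154)))
t=optics.get_image("top")["pixels"]
cv2.imwrite("pics/c6.png",np.hstack([cv2.resize(b["pixels"][130:310,230:450],None,fx=2,fy=2),cv2.resize(t[120:300,170:340],None,fx=2,fy=2)]))
E
```

```text
13.5 [0.6239423  0.01511699 0.14189018] [-0.060073    0.61680487  0.24633087]
[array([0.03851189, 0.1161548 ])] [] []
```

View pics/c6.png

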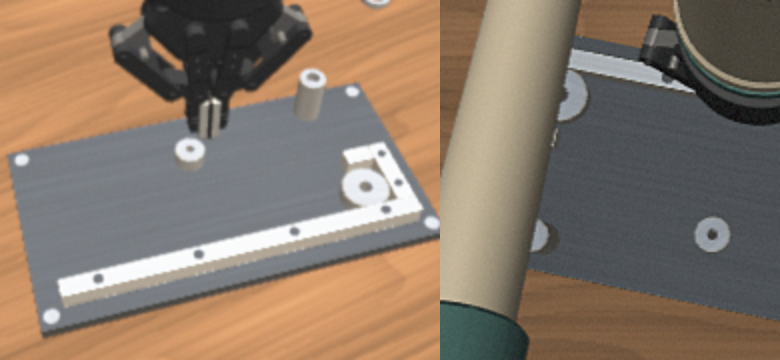

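The spacer is seated in the corner, with 7 N felt against the end stop. It measures plate (38.5, 116) mm within about 2 mm of calibration error. The small spacer and the socket are undisturbed.

```bash
python3 -c "
from rig import sign_off; print(sign_off())"
```

```text
the job is handed in; nothing more can be done
None
```

The larger spacer is in the corner pocket, seated against the rail and end stop by force and camera checks; the small spacer and socket look untouched, and I handed the job in at about 13.6 s (no verdict was shown).

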